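# Time the drive pulley and snap its guard on

### The arm

A 7-joint arm with a two-finger parallel gripper is mounted at the origin on the work surface; the furniture and walls round the work are solid. World frame = base frame: x ahead of the robot, y to its left, z up, the work surface at z = 0. Lengths are in mm, angles in rad, forces in N, time in s.
With the tool pointing down it reaches from about 425 to 1025 mm from the base axis. Payload 9.4 kg.
Tool frame: the origin (TCP) lies at the very end of the fingers, on their centre line; the grasp point (between the pads) lies 19 mm behind it (env.grip_point_offset is the distance from the TCP to the grasp point, in mm); z points along the fingers, y is the line along which they close (so a half turn about z gives the same grasp; the last joint's range is limited). The gripper opens to 85 mm and grips with 20 to 120 N. Pads are 22 mm wide; open, the fingers measure 114 mm over their backs; the gripper's body (76 mm by 85 mm) begins 54 mm behind the grasp point. The pads swing forward as they close: fully open they stand 13 mm farther back than shut.
Start: joints at [-1.27, 0.599, -0.003, 1.599, 0.002, 0.943, -0.08], TCP at [267.439, 673.87, 231.275] pointing down, gripper open.
Joint ranges: [-2.57, 2.57], [-0.35, 1.97], [-1.29, 1.29], [0.11, 2.56], [-1.05, 4.19], [0.11, 1.86], [-2.63, 2.63]. Speed limits (rad/s): [2.22, 2.22, 3.01, 3.01, 3.14, 3.14, 3.14].

### API

Orientations are given as a 3x3 rotation matrix whose columns are the frame's x, y, z axes.
In Python, from plant import env gives the robot as it stands.
- The arm moves only by the tool send_rows, never from a script. Its argument "commands" is a list of rows, each a list of 5 numbers: the shift along the tool's x, y, z in cm, then the turn about the tool's z in rad, then the closure in counts, from 0 (fully open) to 255 (shut). A call has 1 to 20 rows; each row is the pose to reach, as a shift and turn from the pose commanded when the call began, along the tool's axes at that moment; what a row does not reach only later rows make up. A row lasts 1/12 s, in which the tool goes at most 41.7 mm and 7.16 degrees, less where a joint would pass 70% of its speed; a pose out of reach is approached as far as the arm can. A call with a gripper value outside its range is refused whole. The fingers move at their own pace and stop on an object; the grip force is fixed at half the most. Time passes only in rows, so rows that repeat a pose let the fingers close. It gives the time, the measured TCP pose, the force, the opening and the grip force at its end, in the units of the state.
- env.get_state(): the state, without advancing time (a new reading comes with each control period).
- env.get_image(name): name is "scene" or "top" or "wrist"; returns the picture (420x560x3 uint8, red, green, blue); there is no depth.
- env.calibration(name): a dict with "vertical_fov" (degrees; the focal length in pixels is half the picture's height over the tangent of half this angle, whatever the lens; pixels are square), "cx", "cy" (the principal point, pixels), "distortion" ([k1, k2, p1, p2, k3] as OpenCV has them; the pictures are not rectified), "position" and "orientation" of the camera in the world. Camera axes: x right, y up, looking along -z (the intrinsics and any distortion apply to the point x, -y, -z); pixel columns grow to the right and rows downward; lengths in mm; the calibration is good to about 2 mm. A picture is of the moment at which its call begins: read the wrist's pose just before it. calibration takes no time and is no camera call; for the wrist camera it gives the pose at the moment of the call.
- env.finish_job(): hands the job in; it is judged then, once.
The state is a dict: "time_s": time; "q": joint angles; "qvel": joint speeds; "joint_torque": joint torques, N m; "tcp_pos": TCP position; "tool_rot": TCP orientation; "ft_force": force on the tool from outside, world axes, zero at the start; "torque": the same for the moment, N m; "gripper_width": finger opening in mm; "gripper_force": force on a finger pad.
Only numpy, scipy, OpenCV 4.12 (cv2) and the standard library are available. Lean on these libraries where they do the work, as an engineer would, in place of code of your own. Each camera call takes 0.05 s, during which the arm holds its last target. There are 200 camera calls.

### The job

Turn the aluminium pulley of the drive unit by its rim until the red mark on the rim faces the fixed yellow pointer, and let go of it. Then put the orange guard over the drive and press its corners down until all four clips have clicked home and it sits flush on the base plate, with the mark still at the pointer. Leave the glue bottle and the small carton where they are.

Things in the scene. Friction and masses are not known exactly. Their poses are not given: they have to be found in the camera images.
- drive_unit: Fixed drive unit: grey base plate 168 (x) x 132 (y) x 10 mm, origin under its centre, x along its length, z up. Pulley on its centre axis, yellow pointer at its -x end. In each corner a black block (|x| 56 to 69, |y| 34 to 55.5, to z = 34 mm) carries a spring catch, a steel ball of radius 5 at |x| 70, |y| 44, z 26 that yields inward.
- pulley: Aluminium pulley like a shallow bowl, turning on the unit's vertical centre axis (its origin: z = 20 mm). Rim outer radius 50, inner 39 (wall 11 mm), rim top z = 62 mm over the desk, bowl floor z = 38; hub radius 13 up to z = 46, bolt radius 6 to z = 51. Turns either way, over a full turn, against a steady drag of 0.12 N m, and stays where it is left.
- mark (a point): Middle of the red mark on top of the pulley's rim, a line 4 mm wide running radially over the rim top and down its outside; 44.5 mm from the pulley's axis, z = 62 mm over the desk. Turns with the pulley.
- pointer (a point): Where the mark must come: the fixed point on the rim top straight in front of the yellow pointer, at (-44.5, 0, 62) mm in the unit's frame. The pointer's post stands at x -70 to -64 (18 mm wide, to z = 60), its finger reaches in to x = -53; robot fingers holding the rim cannot pass it.
- cover: Loose orange guard with a clear window, about 0.2 kg: box 160 (x) x 124 (y) x 66 mm, 4 mm walls, open below; origin at the centre of its underside. Grip rib along x on its top, 20 mm wide (y), 90 mm long, z 66 to 97 (its foot 130 mm long to z 74). Fits over the unit's corner blocks, x along the unit's x, either way round. Home, its origin is at (0, 0, 10) mm in the unit's frame.
- glue_bottle: White glue bottle with a red cap, 126 mm tall, bystander; origin at the middle of its underside.
- parts_carton: Small brown carton 69 x 110 x 58 mm, bystander; origin at the middle of its underside.
- corner0 (a point): Black press spot on the guard's top over its +x +y clip, at (+66, +44, 66) mm in the guard's frame. 76 mm over the desk when home, some 13 mm higher while it rests on its catch. Snaps at 8 to 12 N pressed here; the guard is rigid, so two corners of one end may go together at about 20 N, and pressing one can lift the far diagonal one.
- corner1 (a point): Black press spot on the guard's top over its +x -y clip, at (+66, -44, 66) mm in the guard's frame. 76 mm over the desk when home, some 13 mm higher while it rests on its catch. Snaps at 8 to 12 N pressed here; the guard is rigid, so two corners of one end may go together at about 20 N, and pressing one can lift the far diagonal one.
- corner2 (a point): Black press spot on the guard's top over its -x +y clip, at (-66, +44, 66) mm in the guard's frame. 76 mm over the desk when home, some 13 mm higher while it rests on its catch. Snaps at 8 to 12 N pressed here; the guard is rigid, so two corners of one end may go together at about 20 N, and pressing one can lift the far diagonal one.
- corner3 (a point): Black press spot on the guard's top over its -x -y clip, at (-66, -44, 66) mm in the guard's frame. 76 mm over the desk when home, some 13 mm higher while it rests on its catch. Snaps at 8 to 12 N pressed here; the guard is rigid, so two corners of one end may go together at about 20 N, and pressing one can lift the far diagonal one.

How it is judged (in metres and radians):
On the way:
1. the red mark faces the pointer and the pulley has been let go, the guard not yet on (distance between mark and pointer below 0.004 m and contact force between anything else and pulley below 0.3 N and horizontal distance between cover and drive_unit above 0.1 m), for 0.2 s.
At the end, for the whole second after the job is handed in: the red mark is within 4 mm of the point in front of the pointer, and the guard lies on the base plate with all four corners clicked down to within 3 mm of fully home, centred within 6 mm, at rest (distance between mark and pointer below 0.004 m and z of each of corner0, corner1, corner2, corner3 in the frame of drive_unit below 0.079 m and horizontal distance between cover and drive_unit below 0.006 m and linear speed of cover below 0.01 m/s); the robot touches nothing.
It fails at once if a bystander (glue bottle, small carton) is moved by more than 30 mm (distance of any of glue_bottle, parts_carton from where it was at the start of the episode above 0.03 m).
It also fails if it takes over 72 s, if anything falls off the work surface, if the arm or the gripper's body presses on something with over 40 N, if the wrist force passes 120 N, or if a joint passes its speed limit or range.

## Working session

There is one attempt and no reset: what is moved stays moved. The work goes in short steps, Python scripts to look and compute and a tool call to move; the robot and the scene stay as the last step left them, time stands still between calls to the robot, and variables do not carry over. Pictures are saved under pics/ and viewed, at most 10 in all, crops included, and the job is handed in when it is done.

Besides the shell and the picture viewer there is one more tool, called after ">>>" by a JSON object that holds its "op" and its "data", one argument or row to a line. send_rows: Moves the arm, as the interface text tells. Its arguments: {"type":"object","properties":{"commands":{"type":"array","items":{"type":"array","items":{"type":"number"}}}},"required":["commands"]}

```bash
mkdir -p pics; ls; cat > h.py <<'E'
import numpy as np, cv2
from plant import env
def cam(n):
    c=env.calibration(n); f=210/np.tan(np.radians(c["vertical_fov"])/2)
    K=np.array([[f,0,c["cx"]],[0,f,c["cy"]],[0,0,1.]])
    return K,np.array(c["distortion"],float),np.array(c["position"],float),np.array(c["orientation"],float)
def ray(C,px):
    K,d,p,R=C
    u=cv2.undistortPoints(np.array(px,float).reshape(-1,1,2),K,d).reshape(-1,2)
    v=np.c_[u[:,0],-u[:,1],-np.ones(len(u))]@R.T
    return p,v
def onz(C,px,z):
    p,v=ray(C,px); return p+v*((z-p[2])/v[:,2])[:,None]
def proj(C,P):
    K,d,p,R=C
    q=(np.array(P,float).reshape(-1,3)-p)@R; q=q*[1,-1,-1]
    return cv2.projectPoints(q,np.zeros(3),np.zeros(3),K,d)[0].reshape(-1,2)
def shot(n,f):
    C=cam(n); im=env.get_image(n); cv2.imwrite("pics/"+f,cv2.cvtColor(im,cv2.COLOR_RGB2BGR)); return C,im
E
python3 - <<'E'
from h import *
for n in("top","scene","wrist"):
    C,im=shot(n,n+"0.png"); print(n,C[2].round(),C[3].round(3).tolist(),C[0][0,0].round(),C[1])
s=env.get_state();print({k:np.round(v,3).tolist() for k,v in s.items()})
a=[cv2.imread(f"pics/{n}0.png") for n in("top","scene")]
E
```

```text
pics
top [277. 305. 932.] [[-0.014, 0.981, -0.194], [-1.0, -0.013, 0.007], [0.005, 0.194, 0.981]] 433.0 [-0.01358593  0.          0.          0.          0.        ]
scene [-161.  848.  456.] [[-0.688, 0.312, -0.655], [-0.725, -0.311, 0.614], [-0.012, 0.898, 0.441]] 494.0 [0.01404263 0.         0.         0.         0.        ]
wrist [198. 701. 373.] [[0.37, -0.89, -0.267], [0.929, 0.354, 0.109], [-0.002, -0.289, 0.957]] 318.0 [-0.04399943  0.          0.          0.          0.        ]
{'time_s': 0.15, 'q': [-1.27, 0.6, -0.003, 1.6, 0.002, 0.943, -0.08], 'qvel': [0.0, -0.002, -0.001, -0.002, -0.001, -0.001, -0.0], 'joint_torque': [0.004, -77.7, 1.567, -25.824, 0.013, 0.007, 0.0], 'tcp_pos': [267.301, 673.542, 230.611], 'tool_rot': [[-0.93, 0.369, -0.0], [0.369, 0.93, -0.001], [-0.0, -0.001, -1.0]], 'ft_force': [-0.102, -0.83, 0.358], 'torque': [0.029, 0.006, -0.014], 'gripper_force': 0.0, 'gripper_width': 85.176}
```

View pics/top0.png

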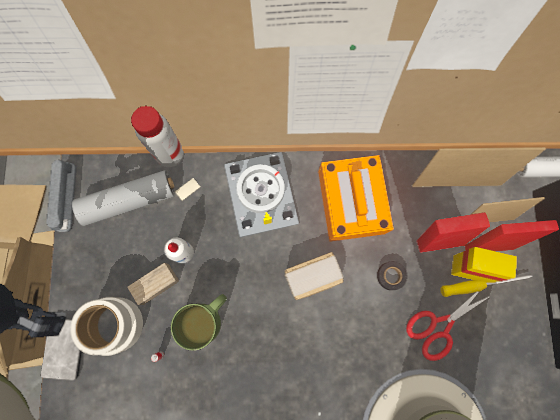

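View pics/scene0.png

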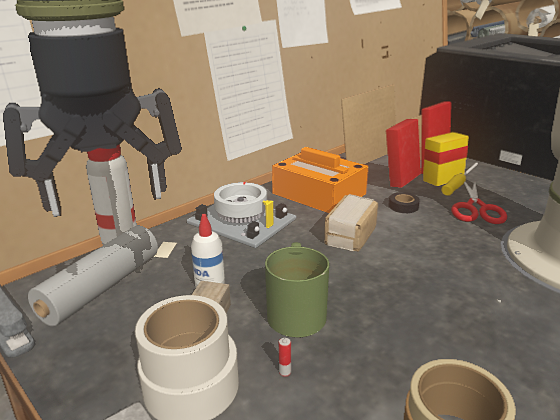

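```bash
python3 - <<'E'
from h import *
C=cam("top"); im=cv2.cvtColor(cv2.imread("pics/top0.png"),cv2.COLOR_BGR2RGB)
print(onz(C,[[150,150],[261,150],[380,150]],0).round())
print("pulley",onz(C,[[261,187]],62).round(1),"mark",onz(C,[[277,174]],62).round(1))
hsv=cv2.cvtColor(im,cv2.COLOR_RGB2HSV)
def blob(lo,hi,box):
    m=cv2.inRange(hsv,lo,hi); x0,y0,x1,y1=box; z=np.zeros_like(m); z[y0:y1,x0:x1]=m[y0:y1,x0:x1]; return z
y=blob((24,120,120),(35,255,255),(225,150,300,240)); print("ptr",np.argwhere(y).mean(0)[::-1],onz(C,[np.argwhere(y).mean(0)[::-1]],58).round())
o=blob((8,150,120),(22,255,255),(315,150,400,245)); cs=max(cv2.findContours(o,0,2)[0],key=cv2.contourArea); r=cv2.minAreaRect(cs);print(r); print(onz(C,[r[0]],50).round())
print("glue/carton",onz(C,[[172,245],[315,278]],40).round())
a=cv2.resize(cv2.imread("pics/top0.png")[140:250,215:405],None,fx=4,fy=4,interpolation=2); cv2.imwrite("pics/c1.png",a)
E
```

```text
[[607. 574.   0.]
 [604. 324.   0.]
 [601.  54.   0.]]
pulley [[501.6 322.9  62. ]] mark [[529.1 289.3  62. ]]
ptr [267.01369863 218.45205479] [[436. 311.  58.]]
((355.1186828613281, 197.55960083007812), (80.61560821533203, 65.45579528808594), 81.11934661865234)
[[479. 126.  50.]]
glue/carton [[386. 508.  40.]
 [314. 215.  40.]]
```

View pics/c1.png

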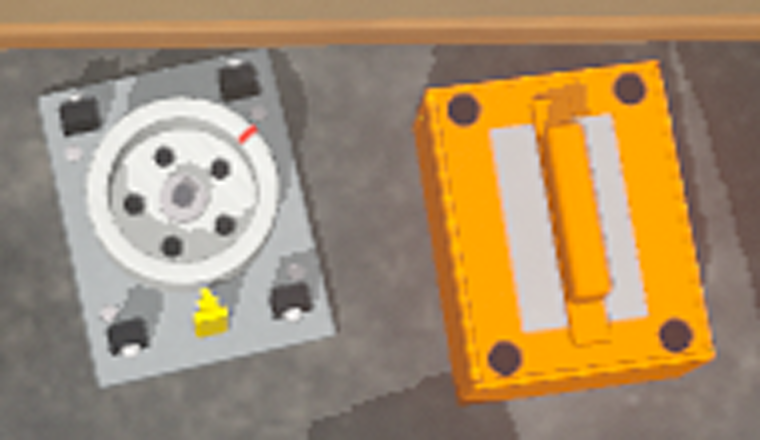

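```bash
python3 - <<'E'
from h import *
C=cam("top"); 
f=lambda p,z: onz(C,np.array(p)/4.+[215-.4,140-.4],z)
b=f([(40,97),(268,50),(335,335),(102,386)],10); print("base",b.round(),b.mean(0).round(1))
print("sides",[np.linalg.norm(b[i]-b[(i+1)%4]).round() for i in range(4)])
def yaw(a):return np.degrees(np.arctan2(a[1],a[0])).round(1)
print("yaw",yaw(b[0]-b[3]),yaw(b[1]-b[2]),90+yaw(b[1]-b[0]))
g=f([(463,110),(630,88),(675,335),(505,358)],66); print("spots",g.round(),g.mean(0).round(1),[np.linalg.norm(g[i]-g[(i+1)%4]).round() for i in range(4)])
print("yaw",yaw(g[0]-g[3]),yaw(g[1]-g[2]),90+yaw(g[1]-g[0]))
m=f([(183,190),(248,134)],62);print(m,yaw(m[1]-m[0]),np.linalg.norm(m[1]-m[0]))
E
```

```text
base [[569. 404.  10.]
 [595. 277.  10.]
 [433. 244.  10.]
 [407. 370.  10.]] [500.9 323.9  10. ]
sides [np.float64(130.0), np.float64(165.0), np.float64(128.0), np.float64(166.0)]
yaw 12.0 11.6 11.5
spots [[541. 178.  66.]
 [552.  90.  66.]
 [421.  75.  66.]
 [411. 162.  66.]] [481.4 126.2  66. ] [np.float64(89.0), np.float64(132.0), np.float64(88.0), np.float64(132.0)]
yaw 7.0 6.6 7.099999999999994
[[501.38128409 324.27838148  62.        ]
 [531.05393175 290.14781411  62.        ]] -49.0 45.225674655244475
```

>>> {"op": "send_rows", "data": {
  "commands": [
    [-38.6, -26, 0, -1.075, 150],
    [-38.6, -26, 0, -1.075, 150],
    [-38.6, -26, 0, -1.075, 150],
    [-38.6, -26, 0, -1.075, 150],
    [-38.6, -26, 0, -1.075, 150],
    [-38.6, -26, 0, -1.075, 150],
    [-38.6, -26, 0, -1.075, 150],
    [-38.6, -26, 0, -1.075, 150],
    [-38.6, -26, 0, -1.075, 150],
    [-38.6, -26, 0, -1.075, 150],
    [-38.6, -26, 0, -1.075, 150],
    [-38.6, -26, 0, -1.075, 150],
    [-38.6, -26, 0, -1.075, 150],
    [-38.6, -26, 3, -1.075, 150],
    [-38.6, -26, 3, -1.075, 150],
    [-38.6, -26, 3, -1.075, 150],
    [-38.6, -26, 3, -1.075, 150],
    [-38.6, -26, 3, -1.075, 150],
    [-38.6, -26, 3, -1.075, 150],
    [-38.6, -26, 3, -1.075, 150]
  ]
}}

```text
time_s: 1.82
tcp_pos: [530.4, 290.3, 202.1]
tool_rot: [[-0.766, -0.642, 0.001], [-0.642, 0.766, 0.0], [-0.001, -0.0, -1.0]]
ft_force: [0.5, -0.3, 0.6]
gripper_width: 35.3
gripper_force: 0.0
```

```bash
python3 - <<'E'
from h import *
s=env.get_state();print({k:np.round(v,3).tolist() for k,v in s.items()})
shot("wrist","w1.png")
E
```

```text
{'time_s': 1.817, 'q': [-0.397, 0.502, -0.286, 1.9, 0.197, 0.766, 1.476], 'qvel': [0.004, 0.003, 0.0, 0.005, 0.0, -0.004, 0.001], 'joint_torque': [-0.117, -65.201, -2.832, -21.754, 0.004, 0.005, 0.001], 'tcp_pos': [530.414, 290.309, 202.088], 'tool_rot': [[-0.766, -0.642, 0.001], [-0.642, 0.766, 0.0], [-0.001, -0.0, -1.0]], 'ft_force': [0.47, -0.311, 0.649], 'torque': [0.019, 0.015, -0.03], 'gripper_force': 0.0, 'gripper_width': 35.253}
```

View pics/w1.png

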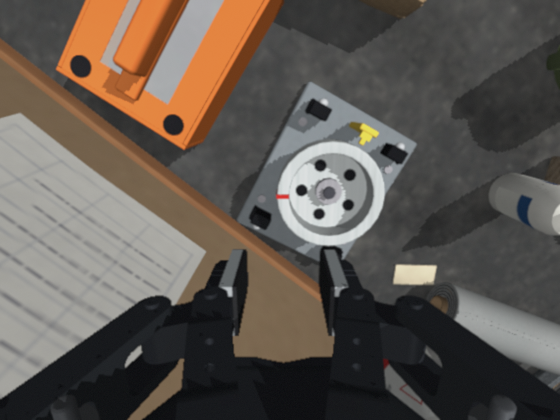

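```bash
cat >> h.py <<'E'
def measure(C,im,box):
    hsv=cv2.cvtColor(im,cv2.COLOR_RGB2HSV); x0,y0,x1,y1=box
    def m(lo,hi):
        a=cv2.inRange(hsv,lo,hi); z=np.zeros_like(a); z[y0:y1,x0:x1]=a[y0:y1,x0:x1]; return np.argwhere(z)[:,::-1]
    w=m((0,0,195),(180,40,255)); r=m((0,120,100),(8,255,255)); y=m((24,120,120),(35,255,255))
    h=cv2.convexHull(np.float32(w)).reshape(-1,2); P=onz(C,h,62)
    A=np.c_[2*P[:,:2],np.ones(len(P))]; s=np.linalg.lstsq(A,(P[:,:2]**2).sum(1),rcond=None)[0]
    rad=np.sqrt(s[2]+s[0]**2+s[1]**2); print("centre",s[:2].round(1),"r",rad.round(1),"resid",np.abs(np.linalg.norm(P[:,:2]-s[:2],axis=1)-rad).max().round(1))
    M=onz(C,[r.mean(0)],62)[0]; Y=onz(C,[y.mean(0)],58)[0]
    d=lambda v:np.degrees(np.arctan2(v[1],v[0])).round(1)
    print("mark",r.mean(0),M.round(1),d(M[:2]-s[:2]),np.linalg.norm(M[:2]-s[:2]).round(1),"ptr",Y.round(1),d(Y[:2]-s[:2]),np.linalg.norm(Y[:2]-s[:2]).round(1))
E
python3 - <<'E'
from h import *
C=cam("wrist"); im=cv2.cvtColor(cv2.imread("pics/w1.png"),cv2.COLOR_BGR2RGB)
measure(C,im,(265,115,395,252))
print("manual",onz(C,[[276,193],[385,193],[330,141],[330,247],[330,194]],62).round(1).tolist())
p=onz(C,[[310,82],[416,146],[238,223]],10);print(p.round(1), "centre from diag",(p[1]+p[2])/2, [np.degrees(np.arctan2(*(p[i]-p[j])[[1,0]])) for i,j in((2,0),(0,1))])
E
```

```text
centre [502.1 324.6] r 48.7 resid 0.4
mark [281.625 196.125] [531.6 290.2  62. ] -49.4 45.3 ptr [440.1 311.6  58. ] -168.2 63.3
manual [[532.6, 284.3, 62.0], [468.2, 361.3, 62.0], [466.0, 290.7, 62.0], [540.6, 358.6, 62.0], [501.5, 323.0, 62.0]]
[[434.6 245.5  10. ]
 [410.1 372.   10. ]
 [597.5 281.3  10. ]] centre from diag [503.84077112 326.63378941  10.        ] [np.float64(12.378709061705507), np.float64(-79.06684006261248)]
```

>>> {"op": "send_rows", "data": {
  "commands": [
    [0, 0, 3, 0, 175],
    [0, 0, 6, 0, 175],
    [0, 0, 9, 0, 175],
    [0, 0, 11, 0, 175],
    [0, 0, 13, 0, 175],
    [0, 0, 14.2, 0, 175],
    [0, 0, 15, 0, 175],
    [0, 0, 15.6, 0, 175],
    [0, 0, 15.6, 0, 175],
    [0, 0, 15.6, 0, 175]
  ]
}}

```text
time_s: 2.7
tcp_pos: [530.6, 290.0, 45.9]
tool_rot: [[-0.767, -0.642, 0.001], [-0.642, 0.767, 0.0], [-0.001, -0.0, -1.0]]
ft_force: [-0.1, 0.2, -0.1]
gripper_width: 27.1
gripper_force: 0.0
```

>>> {"op": "send_rows", "data": {
  "commands": [
    [0, 0, 0, 0, 255],
    [0, 0, 0, 0, 255],
    [0, 0, 0, 0, 255],
    [0, 0, 0, 0, 255],
    [0, 0, 0, 0, 255],
    [0, 0, 0, 0, 255]
  ]
}}

```text
time_s: 3.2
tcp_pos: [530.7, 290.9, 46.5]
tool_rot: [[-0.766, -0.643, 0.002], [-0.643, 0.766, 0.002], [-0.002, 0.0, -1.0]]
ft_force: [-1.8, 2.0, 6.7]
gripper_width: 9.4
gripper_force: 56.8
```

>>> {"op": "send_rows", "data": {
  "commands": [
    [0.388, 0.017, 0, 0.0873, 255],
    [0.773, 0.068, 0, 0.1745, 255],
    [1.152, 0.152, 0, 0.2618, 255],
    [1.522, 0.268, 0, 0.3491, 255],
    [1.881, 0.417, 0, 0.4363, 255],
    [2.225, 0.596, 0, 0.5236, 255],
    [2.552, 0.805, 0, 0.6109, 255],
    [2.86, 1.041, 0, 0.6981, 255],
    [3.147, 1.303, 0, 0.7854, 255],
    [3.409, 1.59, 0, 0.8727, 255],
    [3.645, 1.898, 0, 0.9599, 255],
    [3.854, 2.225, 0, 1.0472, 255],
    [4.033, 2.569, 0, 1.1345, 255],
    [4.182, 2.928, 0, 1.2217, 255],
    [4.298, 3.298, 0, 1.309, 255],
    [4.382, 3.677, 0, 1.3963, 255],
    [4.433, 4.062, 0, 1.4835, 255],
    [4.433, 4.062, 0, 1.4835, 255],
    [4.433, 4.062, 0, 1.4835, 255]
  ]
}}

```text
time_s: 4.78
tcp_pos: [471.9, 294.9, 46.4]
tool_rot: [[-0.707, 0.707, 0.004], [0.707, 0.707, 0.003], [-0.0, 0.005, -1.0]]
ft_force: [1.9, 5.8, 2.9]
gripper_width: 9.4
gripper_force: 56.4
```

>>> {"op": "send_rows", "data": {
  "commands": [
    [0, 0, 0, 0, 175],
    [0, 0, 0, 0, 175],
    [0, 0, 0, 0, 175],
    [0, 0, 0, 0, 175],
    [0, 0, -3, 0, 175],
    [0, 0, -6, 0, 175],
    [0, 0, -9, -0.1, 175],
    [-2.86, 1.04, -12, -0.2, 175],
    [-2.86, 1.04, -15, -0.3, 175],
    [-2.86, 1.04, -15, -0.4, 175],
    [-2.86, 1.04, -15, -0.5, 175],
    [-2.86, 1.04, -15, -0.6, 175],
    [-2.86, 1.04, -15, -0.698, 175],
    [-2.86, 1.04, -15, -0.698, 175],
    [-2.86, 1.04, -15, -0.698, 175]
  ]
}}

```text
time_s: 6.03
tcp_pos: [497.7, 279.1, 195.2]
tool_rot: [[-0.996, 0.092, -0.0], [0.092, 0.996, -0.0], [0.0, -0.0, -1.0]]
ft_force: [0.3, -0.2, 0.5]
gripper_width: 26.8
gripper_force: 0.0
```

```bash
python3 - <<'E'
from h import *
s=env.get_state();print(s["tcp_pos"],s["q"])
C,im=shot("wrist","w2.png")
print(proj(C,[[502,324.4,62],[435,310,58]]))
E
```

```text
[497.73729361 279.09554229 195.19980058] [-0.66151942  0.46031551  0.07214943  1.99677213 -0.0508085   0.68663215
  0.92140938]
[[333.87504036 197.55796101]
 [312.48608263 122.49315896]]
```

View pics/w2.png

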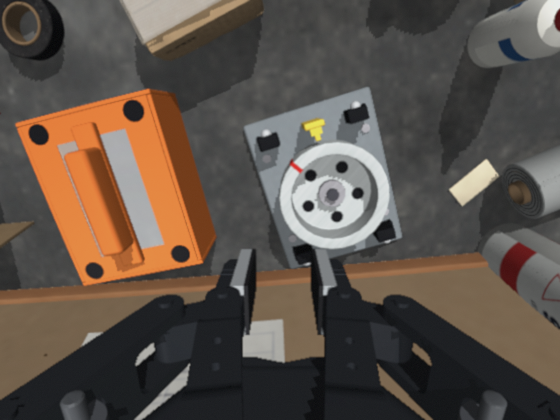

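```bash
python3 - <<'E'
from h import *
C=cam("wrist"); im=cv2.cvtColor(cv2.imread("pics/w2.png"),cv2.COLOR_BGR2RGB)
measure(C,im,(272,112,395,252))
g=onz(C,[(39,135),(133,111),(180,254),(95,270)],66);print("guard",g.round(),g.mean(0).round(1),[np.linalg.norm(g[i]-g[(i+1)%4]).round() for i in range(4)])
b=onz(C,[(245,128),(369,88),(401,240)],10);print("base",b.round(1))
E
```

```text
centre [501.9 325.2] r 48.9 resid 0.6
mark [295.25       166.34615385] [470.6 292.2  62. ] -133.5 45.4 ptr [439.4 311.4  58. ] -167.6 64.0
guard [[421.  75.  66.]
 [411. 162.  66.]
 [542. 177.  66.]
 [552.  91.  66.]] [481.6 126.2  66. ] [np.float64(88.0), np.float64(132.0), np.float64(87.0), np.float64(132.0)]
base [[436.  246.2  10. ]
 [409.1 371.5  10. ]
 [572.9 404.5  10. ]]
```

>>> {"op": "send_rows", "data": {
  "commands": [
    [0, 0.15, 3, 0, 175],
    [0, 0.15, 6, 0, 175],
    [0, 0.15, 9, 0, 175],
    [0, 0.15, 11, 0, 175],
    [0, 0.15, 13, 0, 175],
    [0, 0.15, 14.2, 0, 175],
    [0, 0.15, 14.9, 0, 175],
    [0, 0.15, 14.9, 0, 175],
    [0, 0.15, 14.9, 0, 175],
    [0, 0.15, 14.9, 0, 255],
    [0, 0.15, 14.9, 0, 255],
    [0, 0.15, 14.9, 0, 255],
    [0, 0.15, 14.9, 0, 255],
    [0, 0.15, 14.9, 0, 255],
    [0, 0.15, 14.9, 0, 255]
  ]
}}

```text
time_s: 7.33
tcp_pos: [499.5, 281.5, 47.5]
tool_rot: [[-0.996, 0.089, 0.003], [0.089, 0.996, 0.002], [-0.003, 0.002, -1.0]]
ft_force: [4.0, -0.5, 7.0]
gripper_width: 10.9
gripper_force: 57.6
```

>>> {"op": "send_rows", "data": {
  "commands": [
    [0.388, 0.017, 0, 0.0873, 255],
    [0.773, 0.068, 0, 0.1745, 255],
    [1.152, 0.152, 0, 0.2618, 255],
    [1.522, 0.268, 0, 0.3491, 255],
    [1.881, 0.417, 0, 0.4363, 255],
    [2.225, 0.596, 0, 0.5236, 255],
    [2.565, 0.813, 0, 0.614, 255],
    [2.565, 0.813, 0, 0.614, 255],
    [2.565, 0.813, 0, 0.614, 255],
    [2.565, 0.813, 0, 0.614, 175],
    [2.565, 0.813, 0, 0.614, 175],
    [2.565, 0.813, 0, 0.614, 175],
    [2.565, 0.813, 0, 0.614, 175],
    [2.565, 0.813, -4, 0.614, 175],
    [2.565, 0.813, -8, 0.614, 175],
    [2.565, 0.813, -12, 0.614, 175],
    [2.565, 0.813, -15, 0.614, 175],
    [2.565, 0.813, -15, 0.614, 175],
    [2.565, 0.813, -15, 0.614, 175]
  ]
}}

```text
time_s: 8.92
tcp_pos: [473.4, 292.0, 198.0]
tool_rot: [[-0.764, 0.646, 0.002], [0.646, 0.764, 0.002], [-0.0, 0.003, -1.0]]
ft_force: [-0.2, 0.4, -0.5]
gripper_width: 26.6
gripper_force: 0.0
```

```bash
python3 - <<'E'
from h import *
s=env.get_state();print(s["tcp_pos"],s["q"],s["tool_rot"])
C,im=shot("wrist","w3.png")
c,=proj(C,[[502,325,62]]).astype(int); print(c)
measure(C,im,(c[0]-62,c[1]-85,c[0]+62,c[1]+56))
C,im=shot("top","t3.png")
a=cv2.resize(cv2.imread("pics/w3.png")[c[1]-100:c[1]+60,c[0]-80:c[0]+80],None,fx=3,fy=3,interpolation=2); cv2.imwrite("pics/c3.png",a)
E
```

```text
[473.39496803 292.04582764 197.98266293] [-0.88729973  0.45551266  0.32860929  2.03935575 -0.22954902  0.67777503
  0.45850823] [[-7.63736691e-01  6.45523882e-01  2.27713148e-03]
 [ 6.45527867e-01  7.63732996e-01  2.38403861e-03]
 [-2.00166591e-04  3.29072959e-03 -9.99994566e-01]]
[331 196]
centre [501.9 325. ] r 48.9 resid 0.5
mark [292.01886792 166.39622642] [457.4 315.5  62. ] -168.0 45.5 ptr [439.7 312.8  58. ] -168.9 63.4
```

View pics/c3.png

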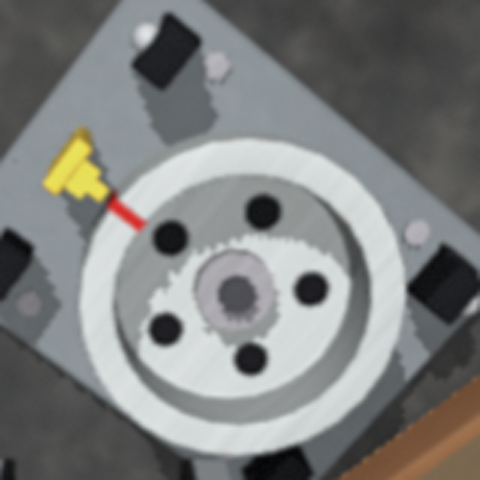

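>>> {"op": "send_rows", "data": {
  "commands": [
    [-11.3, -12.15, 0, -0.824, 100],
    [-11.3, -12.15, 0, -0.824, 100],
    [-11.3, -12.15, 0, -0.824, 100],
    [-11.3, -12.15, 0, -0.824, 100],
    [-11.3, -12.15, 0, -0.824, 100],
    [-11.3, -12.15, 0, -0.824, 100],
    [-11.3, -12.15, 0, -0.824, 100],
    [-11.3, -12.15, 4, -0.824, 100],
    [-11.3, -12.15, 7, -0.824, 100],
    [-11.3, -12.15, 7, -0.824, 100],
    [-11.3, -12.15, 7, -0.824, 100]
  ]
}}

```text
time_s: 9.93
tcp_pos: [479.2, 125.0, 124.4]
tool_rot: [[-0.993, -0.121, -0.006], [-0.121, 0.993, -0.002], [0.006, -0.001, -1.0]]
ft_force: [-0.2, 0.1, 1.2]
gripper_width: 51.9
gripper_force: 0.0
```

>>> {"op": "send_rows", "data": {
  "commands": [
    [0, 0, 0, 0, 100],
    [0, 0, 0, 0, 100],
    [0, 0, 0, 0, 100]
  ]
}}

```text
time_s: 10.18
tcp_pos: [481.5, 126.0, 127.6]
tool_rot: [[-0.993, -0.121, 0.002], [-0.121, 0.993, 0.001], [-0.002, 0.0, -1.0]]
ft_force: [-1.4, 0.4, -0.2]
gripper_width: 52.0
gripper_force: 0.0
```

Exactly on target; descend, grip and lift.

>>> {"op": "send_rows", "data": {
  "commands": [
    [0, 0, 2, 0, 100],
    [0, 0, 4, 0, 100],
    [0, 0, 4.8, 0, 100],
    [0, 0, 5, 0, 100],
    [0, 0, 5, 0, 100],
    [0, 0, 5, 0, 255],
    [0, 0, 5, 0, 255],
    [0, 0, 5, 0, 255],
    [0, 0, 5, 0, 255],
    [0, 0, 5, 0, 255],
    [0, 0, 5, 0, 255],
    [0, 0, 5, 0, 255]
  ]
}}

```text
time_s: 11.18
tcp_pos: [481.4, 126.0, 77.2]
tool_rot: [[-0.993, -0.121, 0.001], [-0.121, 0.993, 0.001], [-0.002, 0.0, -1.0]]
ft_force: [-0.7, 1.8, 7.9]
gripper_width: 19.1
gripper_force: 58.6
```

>>> {"op": "send_rows", "data": {
  "commands": [
    [0, 0, -1, 0, 255],
    [0, 0, -2.5, 0, 255],
    [0, 0, -4.5, 0, 255],
    [0, 0, -6.5, 0, 255],
    [0, 0, -8.5, 0, 255],
    [0, 0, -9.5, 0, 255],
    [0, 0, -10, 0, 255],
    [0, 0, -10, 0, 255],
    [0, 0, -10, 0, 255],
    [0, 0, -10, 0, 255]
  ]
}}

```text
time_s: 12.02
tcp_pos: [480.4, 125.6, 175.7]
tool_rot: [[-0.993, -0.121, -0.001], [-0.121, 0.993, -0.0], [0.001, -0.0, -1.0]]
ft_force: [0.1, -0.2, -2.5]
gripper_width: 18.8
gripper_force: 59.5
```

>>> {"op": "send_rows", "data": {
  "commands": [
    [-0.2, 1, 0, 0, 255],
    [-0.5, 2.5, 0, -0.01, 255],
    [-1, 4.5, 0, -0.02, 255],
    [-1.5, 6.5, 0, -0.03, 255],
    [-2, 8.5, 0, -0.04, 255],
    [-2.5, 10.5, 0, -0.05, 255],
    [-3, 12.5, 0, -0.06, 255],
    [-3.4, 14.5, 0, -0.07, 255],
    [-3.8, 16.5, 0, -0.08, 255],
    [-4.2, 18, 0, -0.084, 255],
    [-4.4, 19, 0, -0.084, 255],
    [-4.44, 19.5, 0, -0.084, 255],
    [-4.44, 19.5, 0, -0.084, 255],
    [-4.44, 19.5, 0, -0.084, 255],
    [-4.44, 19.5, 0, -0.084, 255],
    [-4.44, 19.5, 0, -0.084, 255]
  ]
}}

```text
time_s: 13.35
tcp_pos: [501.4, 323.4, 176.4]
tool_rot: [[-0.979, -0.203, -0.0], [-0.203, 0.979, -0.001], [0.0, -0.001, -1.0]]
ft_force: [-0.7, -0.8, -2.7]
gripper_width: 19.0
gripper_force: 59.4
```

```bash
python3 - <<'E'
from h import *
s=env.get_state();print(s["tcp_pos"],s["q"],s["tool_rot"],s["ft_force"])
C,im=shot("top","t4.png")
a=cv2.resize(cv2.imread("pics/t4.png")[100:260,180:340],None,fx=3.5,fy=3.5,interpolation=2); cv2.imwrite("pics/c4.png",a)
z=s["tcp_pos"][2]-77.2; t=s["tcp_pos"][:2]; th=np.radians(11.8); R=np.array([[np.cos(th),-np.sin(th)],[np.sin(th),np.cos(th)]])
P=[[*(t+R@[sx*66,sy*44]),z+66] for sx,sy in((1,1),(1,-1),(-1,1),(-1,-1))]; print(proj(C,P).round(1), (proj(C,P)-[180,100])*3.5)
E
```

```text
[501.44113862 323.40529581 176.37979525] [-0.71817416  0.51277423  0.07254839  1.95551419 -0.05619885  0.67555914
  1.16392881] [[-9.79228326e-01 -2.02760662e-01 -1.84964870e-05]
 [-2.02760619e-01  9.79228172e-01 -5.64593718e-04]
 [ 1.32589677e-04 -5.49115802e-04 -9.99999840e-01]] [-0.68393191 -0.82610733 -2.66151631]
[[228.8 144.7]
 [274.9 135. ]
 [243.4 212.5]
 [290.9 202.2]] [[170.96167516 156.30143507]
 [332.2858859  122.41822984]
 [221.79964148 393.86650847]
 [388.041811   357.66021111]]
```

View pics/c4.png

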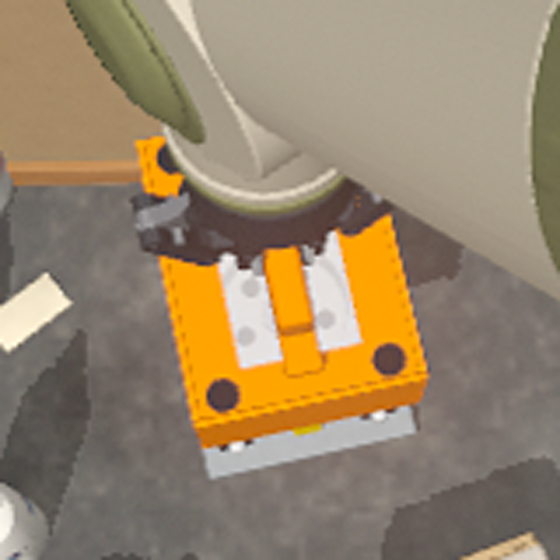

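>>> {"op": "send_rows", "data": {
  "commands": [
    [0, 0.1, 1, 0, 255],
    [0, 0.1, 2.5, 0, 255],
    [0, 0.1, 4, 0, 255],
    [0, 0.1, 5, 0, 255],
    [0, 0.1, 6, 0, 255],
    [0, 0.1, 6.5, 0, 255],
    [0, 0.1, 7, 0, 255],
    [0, 0.1, 7.3, 0, 255],
    [0, 0.1, 7.3, 0, 255],
    [0, 0.1, 7.3, 0, 255],
    [0, 0.1, 7.3, 0, 255]
  ]
}}

```text
time_s: 14.32
tcp_pos: [501.3, 325.8, 103.8]
tool_rot: [[-0.979, -0.204, 0.001], [-0.204, 0.979, 0.0], [-0.001, 0.0, -1.0]]
ft_force: [-0.1, -0.5, -1.9]
gripper_width: 18.9
gripper_force: 59.4
```

>>> {"op": "send_rows", "data": {
  "commands": [
    [0, 0, 0.2, 0, 255],
    [0, 0, 0.4, 0, 255],
    [0, 0, 0.6, 0, 255],
    [0, 0, 0.6, 0, 255],
    [0, 0, 0.6, 0, 255]
  ]
}}

```text
time_s: 14.73
tcp_pos: [502.6, 326.2, 99.1]
tool_rot: [[-0.979, -0.204, 0.003], [-0.204, 0.979, 0.002], [-0.004, 0.001, -1.0]]
ft_force: [0.7, -1.2, 13.0]
gripper_width: 18.6
gripper_force: 61.5
```

>>> {"op": "send_rows", "data": {
  "commands": [
    [0, 0, 0.3, 0, 255],
    [0, 0, 0.5, 0, 255],
    [0, 0, 0.5, 0, 255]
  ]
}}

```text
time_s: 14.98
tcp_pos: [501.4, 326.2, 92.7]
tool_rot: [[-0.979, -0.204, 0.001], [-0.204, 0.979, 0.001], [-0.001, 0.001, -1.0]]
ft_force: [1.7, 2.0, -7.5]
gripper_width: 19.0
gripper_force: 59.3
```

>>> {"op": "send_rows", "data": {
  "commands": [
    [0, 0, 0.3, 0, 255],
    [0, 0, 0.6, 0, 255],
    [0, 0, 0.8, 0, 255],
    [0, 0, 0.8, 0, 255],
    [0, 0, 0.8, 0, 255]
  ]
}}

```text
time_s: 15.4
tcp_pos: [501.7, 326.0, 87.2]
tool_rot: [[-0.979, -0.204, 0.002], [-0.204, 0.979, 0.002], [-0.002, 0.001, -1.0]]
ft_force: [-5.9, -3.4, 33.8]
gripper_width: 18.6
gripper_force: 65.4
```

>>> {"op": "send_rows", "data": {
  "commands": [
    [0, 0, 0, 0, 100],
    [0, 0, 0, 0, 100],
    [0, 0, 0, 0, 100],
    [0, 0, 0, 0, 100],
    [0, 0, -2, 0, 100],
    [0, 0, -5, 0, 100],
    [0, 0, -9, 0, 100],
    [0, 0, -13, 0, 100],
    [0, 0, -13, 0, 100],
    [0, 0, -13, 0, 100]
  ]
}}

```text
time_s: 16.23
tcp_pos: [502.0, 326.2, 216.4]
tool_rot: [[-0.979, -0.204, 0.003], [-0.204, 0.979, 0.003], [-0.004, 0.002, -1.0]]
ft_force: [-0.0, -0.1, -0.8]
gripper_width: 51.8
gripper_force: 0.0
```

```bash
python3 - <<'E'
from h import *
s=env.get_state();print(s["tcp_pos"],s["ft_force"],s["time_s"])
out=[]
th=np.radians(11.8); R=np.array([[np.cos(th),-np.sin(th)],[np.sin(th),np.cos(th)]]); t=np.array([501.9,325.2])
for n in("wrist","scene"):
    C,im=shot(n,n+"5.png")
    P=[[*(t+R@[sx*66,sy*44]),76] for sx,sy in((1,1),(1,-1),(-1,1),(-1,-1))]; print(n,proj(C,P).round(1).tolist(), proj(C,np.array(P)+[0,0,13]).round(1).tolist())
    c=proj(C,[[*t,76]])[0].astype(int); y,x=max(c[1]-110,0),max(c[0]-110,0)
    out.append(cv2.resize(cv2.imread(f"pics/{n}5.png")[y:y+200,x:x+200],(400,400),interpolation=2)); print(x,y)
cv2.imwrite("pics/c5.png",np.hstack(out))
E
```

```text
[502.04014211 326.2435616  216.41601872] [-0.04493174 -0.14066808 -0.81483447] 16.2333
wrist [[326.5, 259.4], [237.0, 259.6], [332.3, 120.4], [230.3, 120.6]] [[328.3, 265.6], [235.1, 265.8], [334.6, 120.9], [227.9, 121.1]]
171 84
scene [[197.6, 185.2], [227.9, 170.0], [253.8, 202.4], [282.4, 184.9]] [[197.0, 178.8], [227.6, 164.0], [253.5, 195.7], [282.3, 178.5]]
129 75
```

View pics/c5.png

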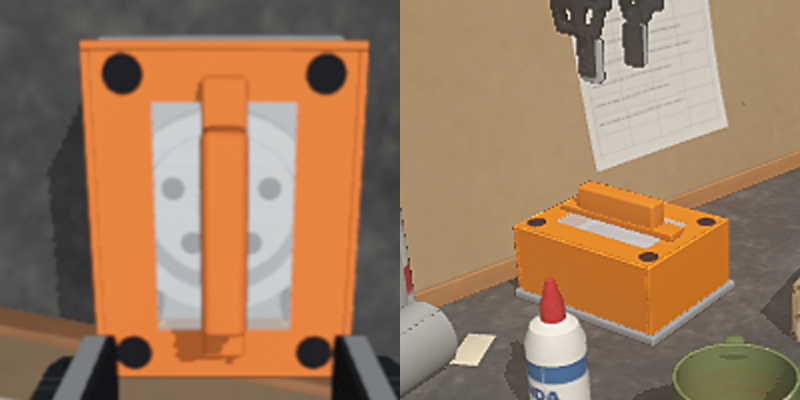

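```bash
python3 - <<'E'
from h import *
S={"wrist":[(326.5,259.4),(237,259.6),(332.3,120.4),(230.3,120.6)],"scene":[(197.6,185.2),(253.8,202.4),(282.4,184.9)]}
for n in S:
    im=cv2.imread(f"pics/{n}5.png")
    for u,v in S[n]:
        x,y=int(u)-12,int(v)-9; g=im[y:y+19,x:x+25].max(2)<75
        k,l,st,ce=cv2.connectedComponentsWithStats(g.astype(np.uint8)); d=[np.hypot(*(c-[12,9])) if s[4]>15 else 99 for c,s in zip(ce,st)]; d[0]=99
        i=int(np.argmin(d)); print(n,(u,v),(ce[i]+[x,y]).round(1),st[i][4])
E
```

```text
wrist (326.5, 259.4) [328.3 260. ] 204
wrist (237, 259.6) [234.7 260.1] 260
wrist (332.3, 120.4) [333.8 120.5] 277
wrist (230.3, 120.6) [231.5 120.4] 278
scene (197.6, 185.2) [197. 185.] 467
scene (253.8, 202.4) [253. 202.] 467
scene (282.4, 184.9) [282. 184.] 464
```

```bash
python3 -c "
from plant import env
print(env.finish_job())"
```

```text
the job is handed in; nothing more can be done
None
```

The job is handed in: the red mark measured within about 1° of the pointer before the guard went on, and the guard sits flush on the base plate. I pushed all four clips down together through the rib instead of corner by corner. In the pictures all four press spots lie at their home height, but after the guard went on I did not check the mark again. The bottle and carton were not touched, and it took about 16 s.

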